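# Sort oxide jars by heft

### The job

Nobody noted how much is left in the three closed oxide jars at the front of the bench: lift each one a little, judge its mass by its load on the wrist, and stand it in the tray for its class: red for nearly empty jars (under 300 g), yellow for part-used ones (300 to 500 g), green for full ones (over 500 g). Several jars may belong in one tray, and one within 50 g of a limit may go to either side. Set the jars down gently and upright rather than dropping them, flat on the tray's floor, and leave everything else on the bench as it is.

Things in the scene. Friction and masses are not known exactly. Their poses are not given: they have to be found in the camera images.
- jar_brown: red-brown jar with a black cap; a sealed opaque screw-cap jar, 52 mm across, 70 mm high, the cap being the top 14 mm (about 2.6 mm narrower in diameter than the body); loose, starts upright on the bench in front of the trays (like jars in the far left corner of the bench are not part of the job). Its mass, anywhere from 120 g to 700 g, is new each time and cannot be seen. Origin: centre of the underside; z up the jar.
- jar_green: green jar with a red cap; a sealed opaque screw-cap jar, 52 mm across, 66 mm high, the cap being the top 13 mm (about 2.6 mm narrower in diameter than the body); loose, starts upright on the bench in front of the trays (like jars in the far left corner of the bench are not part of the job). Its mass, anywhere from 120 g to 700 g, is new each time and cannot be seen. Origin: centre of the underside; z up the jar.
- jar_yellow: yellow jar with a blue cap; a sealed opaque screw-cap jar, 57 mm across, 76 mm high, the cap being the top 15 mm (about 2.6 mm narrower in diameter than the body); loose, starts upright on the bench in front of the trays (like jars in the far left corner of the bench are not part of the job). Its mass, anywhere from 120 g to 700 g, is new each time and cannot be seen. Origin: centre of the underside; z up the jar.
- tray_green: shallow green plastic tray for full jars, over 500 g; fixed to the bench, 108 mm (x) by 220 mm (y), 13 mm high, walls and floor 4 mm thick. Room for three jars in a row along its y, e.g. at y = -66, 0 and +66 mm. Origin: centre of its underside, on the bench; x across, y along the tray. The three trays stand side by side in any order, turned a little.
- tray_yellow: shallow yellow plastic tray for part-used jars, 300 to 500 g; fixed to the bench, 108 mm (x) by 220 mm (y), 13 mm high, walls and floor 4 mm thick. Room for three jars in a row along its y, e.g. at y = -66, 0 and +66 mm. Origin: centre of its underside, on the bench; x across, y along the tray. The three trays stand side by side in any order, turned a little.
- tray_red: shallow red plastic tray for nearly empty jars, under 300 g; fixed to the bench, 108 mm (x) by 220 mm (y), 13 mm high, walls and floor 4 mm thick. Room for three jars in a row along its y, e.g. at y = -66, 0 and +66 mm. Origin: centre of its underside, on the bench; x across, y along the tray. The three trays stand side by side in any order, turned a little.
- marker: purple marker pen, 17 by 132 by 17 mm, lying near the front edge of the bench; a loose bystander, to be left alone. Origin: centre of its underside.
- wood_rib: flat wooden potter's rib, 48 by 104 by 8 mm, lying behind the trays; a loose bystander, to be left alone. Origin: centre of its underside.
- test_tile: small upright glazed test tile, 36 by 25 by 70 mm, behind the trays; a loose bystander, to be left alone. Origin: centre of its underside.
Not all that is in view belongs to the job. Several things look just like the jar_green: the one meant starts farthest from the robot's base.

How it is judged:
At the end, for the whole second after the job is handed in: Each jar is released, at rest, upright (7 degrees) and flat on the floor of a tray, centre within 32 mm (across) and 90 mm (along) of its middle; and by its load it is the right tray: red to 300 g, yellow 300 to 500 g, green from 500 g, either being right within 50 g of a limit (((x of jar_brown in the frame of tray_green between -0.032 and 0.032 m and y of jar_brown in the frame of tray_green between -0.09 and 0.09 m and z of jar_brown in the frame of tray_green between 0 and 0.009 m and contact force between jar_brown and tray_green above 4.41 N) or (x of jar_brown in the frame of tray_yellow between -0.032 and 0.032 m and y of jar_brown in the frame of tray_yellow between -0.09 and 0.09 m and z of jar_brown in the frame of tray_yellow between 0 and 0.009 m and contact force between jar_brown and tray_yellow between 2.45 and 5.39 N) or (x of jar_brown in the frame of tray_red between -0.032 and 0.032 m and y of jar_brown in the frame of tray_red between -0.09 and 0.09 m and z of jar_brown in the frame of tray_red between 0 and 0.009 m and contact force between jar_brown and tray_red between 0.5 and 3.43 N)) and angle between each of jar_brown, jar_green, jar_yellow's own z axis and vertical below 0.12 rad and linear speed of each of jar_brown, jar_green, jar_yellow below 0.02 m/s and contact force between each of jar_brown, jar_green, jar_yellow and the fingers below 0.1 N and ((x of jar_green in the frame of tray_green between -0.032 and 0.032 m and y of jar_green in the frame of tray_green between -0.09 and 0.09 m and z of jar_green in the frame of tray_green between 0 and 0.009 m and contact force between jar_green and tray_green above 4.41 N) or (x of jar_green in the frame of tray_yellow between -0.032 and 0.032 m and y of jar_green in the frame of tray_yellow between -0.09 and 0.09 m and z of jar_green in the frame of tray_yellow between 0 and 0.009 m and contact force between jar_green and tray_yellow between 2.45 and 5.39 N) or (x of jar_green in the frame of tray_red between -0.032 and 0.032 m and y of jar_green in the frame of tray_red between -0.09 and 0.09 m and z of jar_green in the frame of tray_red between 0 and 0.009 m and contact force between jar_green and tray_red between 0.5 and 3.43 N)) and ((x of jar_yellow in the frame of tray_green between -0.032 and 0.032 m and y of jar_yellow in the frame of tray_green between -0.09 and 0.09 m and z of jar_yellow in the frame of tray_green between 0 and 0.009 m and contact force between jar_yellow and tray_green above 4.41 N) or (x of jar_yellow in the frame of tray_yellow between -0.032 and 0.032 m and y of jar_yellow in the frame of tray_yellow between -0.09 and 0.09 m and z of jar_yellow in the frame of tray_yellow between 0 and 0.009 m and contact force between jar_yellow and tray_yellow between 2.45 and 5.39 N) or (x of jar_yellow in the frame of tray_red between -0.032 and 0.032 m and y of jar_yellow in the frame of tray_red between -0.09 and 0.09 m and z of jar_yellow in the frame of tray_red between 0 and 0.009 m and contact force between jar_yellow and tray_red between 0.5 and 3.43 N))); the robot touches nothing.
It fails at once if the marker, the wooden rib or the test tile is shifted by more than 3 cm (distance of any of marker, wood_rib, test_tile from where it was at the start of the episode above 0.03 m).
It fails at once if a jar is tipped over (more than 50 degrees) (angle between any of jar_brown, jar_green, jar_yellow's own z axis and vertical above 0.87 rad).
It fails at once if a jar is let fall (free of the fingers, low down, and faster than 0.5 m/s: a drop of over 13 mm) ((height (world z) of jar_brown below 0.06 m and contact force between jar_brown and the fingers below 0.1 N and linear speed of jar_brown above 0.5 m/s) or (height (world z) of jar_green below 0.06 m and contact force between jar_green and the fingers below 0.1 N and linear speed of jar_green above 0.5 m/s) or (height (world z) of jar_yellow below 0.06 m and contact force between jar_yellow and the fingers below 0.1 N and linear speed of jar_yellow above 0.5 m/s)).
It fails at once if a jar is slammed into a tray (more than 120 N) (contact force between any of jar_brown, jar_green, jar_yellow and tray_green above 120 N or contact force between any of jar_brown, jar_green, jar_yellow and tray_yellow above 120 N or contact force between any of jar_brown, jar_green, jar_yellow and tray_red above 120 N).
It also fails if it takes over 72 s, if anything falls off the work surface, if the arm or the gripper's body presses on something with over 40 N, if the wrist force passes 120 N, or if a joint passes its speed limit or range.

### The arm

A 7-joint arm with a two-finger parallel gripper is mounted at the origin on a cart in front of the work surface, level with it; the furniture and walls round the work are solid. World frame = base frame: x ahead of the robot, y to its left, z up, the work surface at z = 0. Lengths are in m, angles in rad, forces in N, time in s.
With the tool pointing down it reaches from about 0.4 to 0.75 m from the base axis. Payload 19.5 kg.
Tool frame: the origin (TCP) lies midway between the tips of the shut fingers; the grasp point (between the pads) lies robot.grip_point_offset behind it (robot.grip_point_offset is the distance from the TCP to the grasp point, in m); z points along the fingers, y is the direction in which the jaws open and shut (so a half turn about z gives the same grasp; the last joint's range is limited). The gripper opens to 85 mm and grips with 20 to 120 N. Pads are 22 mm wide; open, the fingers measure 114 mm over their backs; the gripper's body (76 mm by 85 mm) begins 54 mm behind the grasp point. The pads swing forward as they close: fully open they stand 13 mm farther back than shut.
Start: joints at [-1.315, 0.707, -0.028, 1.485, 0.022, 0.951, -0.075], TCP at [0.169, 0.55, 0.231] pointing down, gripper open.
Joint ranges: [-2.71, 2.71], [-0.32, 2.16], [-1.57, 1.52], [0, 2.45], [-1.46, 4.6], [0, 2.02], [-2.83, 2.83]. Speed limits (rad/s): [1.89, 1.89, 2.57, 2.57, 3.01, 3.01, 3.01].

### API

Orientations are given as [roll, pitch, yaw] about the fixed x, y, z axes, in that order (R = Rz(yaw) Ry(pitch) Rx(roll)).
In Python, from station import robot gives the robot as it stands.
- The arm moves only by the tool step_arm, never from a script. Its argument "commands" is a list of rows, each an object with "offset": the shift along the tool's x, y, z as a fraction of full scale, a list of three; "roll": the turn about the tool's z as a fraction of full scale; "grip": the closure, from -1 (fully open) to 1 (shut). In form: [{"offset": [x, y, z], "roll": roll, "grip": grip}, ...]. A call has exactly 5 rows; each row is the pose to reach, as a shift and turn from the pose commanded when the call began, along the tool's axes at that moment; what a row does not reach only later rows make up. Full scale, the value 1, is 0.8 m for a shift and 2 rad for a turn. A row lasts 1/8 s, in which the tool goes at most 62.5 mm and 10.7 degrees, less where a joint would pass 70% of its speed; a pose out of reach is approached as far as the arm can. A call with a number of a shift or a turn outside -1 to 1 is refused whole. A call with a gripper value outside its range is refused whole. The fingers move at their own pace and stop on an object; the grip force is fixed at half the most. Time passes only in rows, so rows that repeat a pose let the fingers close, or fill a call up. It gives the time, the measured TCP pose, the force and the opening at its end, in the units of the state.
- robot.observe(): the state, without advancing time (a new reading comes with each control period).
- robot.get_image(name): name is "side" or "top" or "wrist"; returns (picture, depth): 420x560x3 uint8, red, green, blue; 420x560 float32, m along the optical axis (not along the pixel's ray), 0 where there is no reading.
- robot.camera_info(name): a dict with "K" (3x3 intrinsics, pixels), "world_from_camera" (4x4, takes a point from camera to world coordinates); the wrist camera has in their place "hand_eye" (4x4, takes a point from camera to tool coordinates, whose origin is the TCP and whose axes are the flange's). Camera axes: x right, y down, z forward; pixel columns grow to the right and rows downward; lengths in m; the calibration is good to about 2 mm. The wrist camera is an equidistant fisheye: a pixel r from the principal point sees the ray r / f radians off the axis. A picture is of the moment at which its call begins: read the wrist's pose just before it. camera_info takes no time and is no camera call.
- robot.hand_in(): hands the job in, once; it reports no verdict.
Trained networks look in the newest picture that a camera, given by its name, has taken for a name from the list of things; names that differ only in an ending like _2 or _b are one class to them, and where a whole thing is asked for, a point or a joint stands for the part that bears it (a point fixed in the world has none). Each returns a list of dicts, best first, with "p" (0 to 1); they miss things now and then, are a little off and sometimes report something else, mostly with a low value. They report only what shows in the picture. A call takes as long as a camera call. They do not tell look-alikes from the thing itself.
- robot.spot_in(camera, label): "extent" ([centre column, centre row, width, height] in pixels, round what is visible of it).
- robot.tip_of(camera, label): "xy" ([column, row] in pixels: a listed point, or the origin of a listed thing).
The state is a dict: "time": time; "joints": joint angles; "qd": joint speeds; "joint_efforts": joint torques, N m; "eef_pos": TCP position; "tool_rot": TCP orientation; "contact_force": force on the tool from outside, world axes, zero at the start; "wrist_torque": the same for the moment, N m; "grip_width": finger opening in m.
Only numpy, scipy, OpenCV 4.12 (cv2) and the standard library are available. Lean on these libraries where they do the work, as an engineer would, in place of code of your own. Each camera call takes 0.05 s, during which the arm holds its last target. There are 200 camera calls.

## Working session

There is one attempt and no reset: what is moved stays moved. The work goes in short steps, Python scripts to look and compute and a tool call to move; the robot and the scene stay as the last step left them, time stands still between calls to the robot, and variables do not carry over. Pictures are saved under pics/ and viewed, about 8 in all and at most 12, crops included, and the job is handed in when it is done.

Besides the shell and the picture viewer there is one more tool, called after "Request:" by a JSON object that holds its "method" and its "body", one argument or row to a line. step_arm: Moves the arm, as the interface text tells. Its arguments: {"type":"object","properties":{"commands":{"type":"array","items":{"type":"object","properties":{"offset":{"type":"array","items":{"type":"number","minimum":-1,"maximum":1}},"roll":{"type":"number","minimum":-1,"maximum":1},"grip":{"type":"number"}}}}},"required":["commands"]}

```bash
mkdir -p pics; ls; python3 - <<'E'
from station import robot
import cv2,numpy as np
o=robot.observe(); print(o, robot.grip_point_offset)
for n in ["top","side"]:
    im,d=robot.get_image(n); cv2.imwrite(f"pics/{n}0.png",im[:,:,::-1]); np.save(f"{n}_d.npy",d)
    ci=robot.camera_info(n); print(n,np.round(ci["K"],1).tolist(),np.round(ci["world_from_camera"],3).tolist())
    for l in ["jar_brown","jar_green","jar_yellow","tray_green","tray_yellow","tray_red","marker","test_tile","wood_rib"]:
        print(l,[(np.round(r["extent"]).tolist(),round(r["p"],2)) for r in robot.spot_in(n,l)[:4]])
E
```

```text
pics
{'time': 0.0, 'joints': array([-1.31472851,  0.70713477, -0.02765869,  1.48497682,  0.02199879,
        0.9508939 , -0.07548447]), 'qd': array([-5.43637719e-04, -5.05490281e-04, -2.22713329e-04, -5.14589524e-04,
       -4.85068149e-04, -3.79947498e-05, -8.77458360e-05]), 'joint_efforts': array([ 6.40730959e-04, -8.83217525e+01,  1.23464104e+00, -2.36168253e+01,
        1.68715452e-02,  6.55248208e-03,  1.50668274e-05]), 'eef_pos': array([0.16860298, 0.54945702, 0.23081406]), 'tool_rot': array([-3.14048164e+00,  7.34736044e-06,  2.84387110e+00]), 'contact_force': array([ 0.28873531, -0.38100997,  0.28838134]), 'wrist_torque': array([-0.06373988, -0.03656545,  0.0227614 ]), 'grip_width': 0.08544784357485062} 0.0187
top [[505.1, 0.0, 278.0], [0.0, 505.1, 212.3], [0.0, 0.0, 1.0]] [[-0.03, -0.987, 0.158, 0.377], [-0.999, 0.033, 0.018, -0.07], [-0.023, -0.158, -0.987, 1.132], [0.0, 0.0, 0.0, 1.0]]
jar_brown [([391.0, 262.0, 32.0, 32.0], 0.72)]
jar_green [([186.0, 253.0, 26.0, 25.0], 0.97), ([359.0, 299.0, 30.0, 28.0], 0.8), ([186.0, 300.0, 30.0, 25.0], 0.66)]
jar_yellow [([302.0, 261.
[... 249 characters left out ...]
test_tile []
wood_rib [([283.0, 135.0, 41.0, 26.0], 0.78)]
side [[383.9, 0.0, 280.0], [0.0, 383.9, 211.6], [0.0, 0.0, 1.0]] [[0.916, -0.154, 0.371, 0.199], [-0.402, -0.368, 0.839, -0.866], [0.007, -0.917, -0.399, 0.409], [0.0, 0.0, 0.0, 1.0]]
jar_brown [([272.0, 252.0, 28.0, 27.0], 0.81)]
jar_green [([223.0, 188.0, 16.0, 24.0], 0.74), ([222.0, 249.0, 23.0, 39.0], 0.56)]
jar_yellow [([242.0, 218.0, 26.0, 40.0], 0.97)]
tray_green [([358.0, 273.0, 112.0, 75.0], 0.62)]
tray_yellow [([299.0, 220.0, 71.0, 42.0], 0.6)]
tray_red [([261.0, 189.0, 58.0, 35.0], 0.95)]
marker [([204.0, 221.0, 18.0, 23.0], 0.62)]
test_tile [([398.0, 230.0, 18.0, 34.0], 0.82)]
wood_rib [([341.0, 209.0, 28.0, 15.0], 0.79)]
```

```bash
python3 - <<'E'
import cv2,numpy as np
a=cv2.imread("pics/top0.png")[90:340,110:480]; cv2.imwrite("pics/topz.png",cv2.resize(a,None,fx=2.15,fy=2.15,interpolation=cv2.INTER_CUBIC))
E
```

```text
(no output)
```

View pics/topz.png

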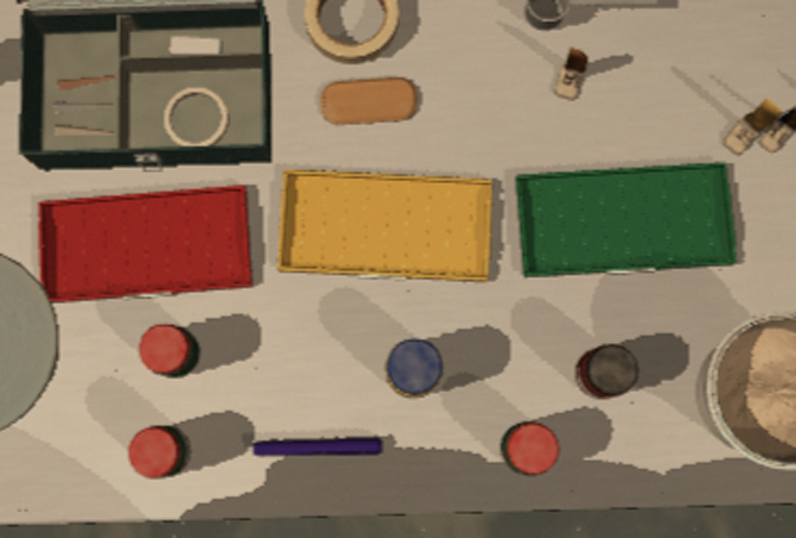

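View pics/side0.png

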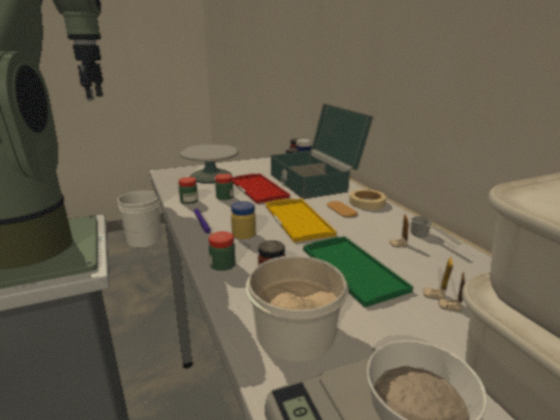

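```bash
cat > h.py <<'E'
import numpy as np,cv2
from station import robot
def cloud(n,d):
    ci=robot.camera_info(n);K=np.array(ci["K"]);T=np.array(ci["world_from_camera"])
    v,u=np.mgrid[:d.shape[0],:d.shape[1]]
    P=np.stack([(u-K[0,2])/K[0,0]*d,(v-K[1,2])/K[1,1]*d,d],-1)
    return P@T[:3,:3].T+T[:3,3]
E
cat > meas.py <<'E'
from h import *
im=cv2.imread("pics/top0.png");d=np.load("top_d.npy");W=cloud("top",d)
for nm,u,v,h in [("brown",391,262,70),("gA",186,253,66),("gB",186,300,66),("gC",359,299,66),("yel",302,261,76)]:
    w=W[v-25:v+25,u-25:u+25].reshape(-1,3); m=abs(w[:,2]-h/1000)<.006; q=w[m]
    c,r=cv2.minEnclosingCircle(q[:,:2].astype(np.float32))
    print(nm,m.sum(),np.round(np.median(q,0),3),"circ",np.round(c,4),round(r,4),"ext",np.round((q.max(0)+q.min(0))/2,4),"range",round(np.hypot(*c),3))
hsv=cv2.cvtColor(im,cv2.COLOR_BGR2HSV)
for nm,u,v in [("tg",404,191),("ty",290,195),("tr",179,204)]:
    h0=hsv[v,u].astype(int);m=(abs(hsv[...,0].astype(int)-h0[0])<9)&(hsv[...,1]>100)
    m|=(hsv[...,0]>172)&(hsv[...,1]>100)&(nm=="tr")
    b=np.zeros_like(m);b[v-40:v+38,u-65:u+65]=1
    m=m&b&(W[...,2]<.03)
    n,l,s,_=cv2.connectedComponentsWithStats(m.astype(np.uint8)); m=l==l[v,u]
    p=W[m]; R=cv2.minAreaRect((p[:,:2]*1000).astype(np.float32)); print(nm,m.sum(),np.round(R[0],1),np.round(R[1],1),round(R[2],1),"floor z",np.round(np.median(p[:,2]),4))
# obstacles height map
hm={}
for x in np.arange(.24,.80,.04):
    row=[]
    for y in np.arange(.36,-.48,-.04):
        k=(abs(W[...,0]-x)<.02)&(abs(W[...,1]-y)<.02)&(d>0); row.append(f"{int(1000*W[...,2][k].max()) if k.any() else -1:4d}")
    print(f"{x:.2f}"," ".join(row))
E
python3 meas.py
```

```text
brown 435 [ 0.435 -0.291  0.07 ] circ [ 0.4356 -0.2914] 0.0248 ext [ 0.4347 -0.291   0.0699] range 0.524
gA 418 [0.47  0.147 0.066] circ [0.47   0.1467] 0.0251 ext [0.4698 0.1465 0.0657] range 0.492
gB 436 [0.369 0.157 0.066] circ [0.3696 0.1572] 0.0249 ext [0.3696 0.1571 0.0661] range 0.402
gC 445 [ 0.362 -0.211  0.066] circ [ 0.3627 -0.2113] 0.025 ext [ 0.3618 -0.2109  0.0662] range 0.42
yel 517 [ 0.444 -0.1    0.076] circ [ 0.4445 -0.0998] 0.0274 ext [ 0.4445 -0.0991  0.0758] range 0.456
tg 4533 [ 595.2 -326.2] [107.7 218.5] 1.4 floor z 0.005
ty 4702 [599.7 -74.3] [224.4 113.1] 85.2 floor z 0.005
tr 4608 [587.7 181.7] [113.2 227.9] 2.9 floor z 0.0049
0.24 -883 -885 -889 -887 -882 -887 -889 -890 -884 -884 -890 -890 -890 -885 -882 -886 -887 -887 -888 -883 -887
0.28   -1    0   -5    2   -2    2   -2    1    0    4    1    2    0    0    0    1    2    1    1    0    1
0.32    6    5    7    6    6    7    8    6    5    6    6    8    6    5   63    7    6    6    8    6   93
0.36    8    6    6    6   66   71   70   18   22   20   22   19    7    5   71   70    6    7    5  101  10
[... 511 characters left out ...]
   17   20   18   20   15   17   17   19
0.60    5    6   18   10   10   10   11   19   19   11   11   10   10   11   19   16   12   10   11    9   19
0.64    7    7   17   17   17   17   18   18   19   16   18   17   16   17   18   15   18   20   17   17   18
0.68    5    7   73   73   74   74   74   73   74    6    7    5    6    5    7    6    6    7    6    6   76
0.72    5    7   74   16   55   20   16   20   74   12   14   14   13    6    7    7   12    6    6    7    6
0.76   64    6   74   13   53   53   56   53   73   12   30   26   13    7    7    6   71    7    7    5    6
0.80   65    8   73    9   55   18   18   19   72   29   30   29    8    8    7   39   39    7    5    6    6
```

Jar_green candidates (top picture): A (186,253), B (186,300) and C (359,299), at 0.49, 0.40 and 0.42 m from the base. A is farthest, so it is the one meant; I'll confirm it in a crop while the arm moves towards it.

Request:
{"method": "step_arm", "body": {
  "commands": [
    {"offset":[-0.507,-0.37,0],"roll":0.637,"grip":-0.7},
    {"offset":[-0.507,-0.37,0],"roll":0.637,"grip":-0.7},
    {"offset":[-0.507,-0.37,0],"roll":0.637,"grip":-0.7},
    {"offset":[-0.507,-0.37,0],"roll":0.637,"grip":-0.7},
    {"offset":[-0.507,-0.37,0],"roll":0.637,"grip":-0.7}
  ]
}}

```text
time: 1.62
eef_pos: [0.3569, 0.2979, 0.2315]
tool_rot: [3.141, -0.0, 1.9]
contact_force: [1.1, 0.9, 0.2]
grip_width: 0.0727
```

```bash
cat > to.py <<'E'
import sys
from h import *
from scipy.spatial.transform import Rotation as R
o=robot.observe();r=R.from_euler("xyz",o["tool_rot"])
t=np.array([float(a) for a in sys.argv[1:4]])
print("t",o["time"],"pos",np.round(o["eef_pos"],4),"rpy",np.round(o["tool_rot"],3),"w",round(o["grip_width"],4))
print("offset",np.round(r.inv().apply(t-o["eef_pos"])/.8,3),"roll",round((o["tool_rot"][2]-np.pi/2)/2,3))
E
python3 to.py .47 .147 .2
python3 -c "
import cv2
a=cv2.imread('pics/top0.png')[225:325,150:390];cv2.imwrite('pics/cands.png',cv2.resize(a,None,fx=3,fy=3,interpolation=cv2.INTER_CUBIC))"
```

```text
t 1.625 pos [0.3569 0.2979 0.2315] rpy [ 3.141 -0.     1.9  ] w 0.0727
offset [-0.224  0.073  0.039] roll 0.165
```

View pics/cands.png

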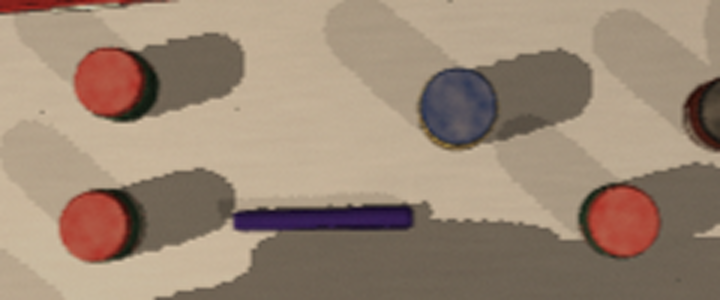

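The crop shows three red-capped green jars: A at (110,82), B at (98,225) and C at (620,220), i.e. the ones listed above. A stands nearest the red tray and is farthest from the base, so it is jar_green. The blue cap at (458,107) is jar_yellow.

Request:
{"method": "step_arm", "body": {
  "commands": [
    {"offset":[-0.224,0.073,0.05],"roll":0.165,"grip":-0.7},
    {"offset":[-0.224,0.073,0.05],"roll":0.165,"grip":-0.7},
    {"offset":[-0.224,0.073,0.05],"roll":0.165,"grip":-0.7},
    {"offset":[-0.224,0.073,0.05],"roll":0.165,"grip":-0.7},
    {"offset":[-0.224,0.073,0.05],"roll":0.165,"grip":-0.7}
  ]
}}

```text
time: 2.25
eef_pos: [0.47, 0.1497, 0.1912]
tool_rot: [-3.141, -0.0, 1.576]
contact_force: [-0.3, 0.6, -0.0]
grip_width: 0.0727
```

```bash
python3 to.py .47 .147 .15; cat > force.py <<'E'
from h import *
F=[];T=[]
for i in range(8):
    robot.get_image("wrist"); o=robot.observe(); F.append(o["contact_force"]);T.append(o["joint_efforts"])
F=np.array(F);print("F mean",np.round(F.mean(0),3),"sd",np.round(F.std(0),3),"z last4",round(F[4:,2].mean(),3),"eff",np.round(np.mean(T,0),3),"w",round(o["grip_width"],4),"pos",np.round(o["eef_pos"],4),round(o["time"],2))
E
python3 force.py
```

```text
t 2.25 pos [0.47   0.1497 0.1912] rpy [-3.141 -0.     1.576] w 0.0727
offset [-0.003  0.     0.052] roll 0.003
F mean [-0.012  0.034 -0.138] sd [0.356 0.518 0.717] z last4 -0.573 eff [ 8.1800e-01 -7.7159e+01  5.7010e+00 -1.7608e+01  2.7000e-02 -5.0000e-03
  7.0000e-03] w 0.0725 pos [0.47   0.15   0.1914] 2.65
```

Request:
{"method": "step_arm", "body": {
  "commands": [
    {"offset":[-0.004,0,0.06],"roll":0.002,"grip":-0.7},
    {"offset":[-0.004,0,0.12],"roll":0.002,"grip":-0.7},
    {"offset":[-0.004,0,0.17],"roll":0.002,"grip":-0.7},
    {"offset":[-0.004,0,0.205],"roll":0.002,"grip":-0.7},
    {"offset":[-0.004,0,0.212],"roll":0.002,"grip":-0.7}
  ]
}}

```text
time: 3.28
eef_pos: [0.4695, 0.1462, 0.0206]
tool_rot: [-3.14, 0.001, 1.572]
contact_force: [0.1, -0.7, 0.8]
grip_width: 0.0724
```

Request:
{"method": "step_arm", "body": {
  "commands": [
    {"offset":[0,0,0],"roll":0,"grip":-0.7},
    {"offset":[0,0,0],"roll":0,"grip":1},
    {"offset":[0,0,0],"roll":0,"grip":1},
    {"offset":[0,0,0],"roll":0,"grip":1},
    {"offset":[0,0,0],"roll":0,"grip":1}
  ]
}}

```text
time: 3.9
eef_pos: [0.4708, 0.1465, 0.023]
tool_rot: [3.14, -0.001, 1.572]
contact_force: [-1.1, 0.1, 13.9]
grip_width: 0.0504
```

Request:
{"method": "step_arm", "body": {
  "commands": [
    {"offset":[0,0,-0.01],"roll":0,"grip":1},
    {"offset":[0,0,-0.03],"roll":0,"grip":1},
    {"offset":[0,0,-0.05],"roll":0,"grip":1},
    {"offset":[0,0,-0.06],"roll":0,"grip":1},
    {"offset":[0,0,-0.06],"roll":0,"grip":1}
  ]
}}

```text
time: 4.53
eef_pos: [0.4703, 0.1464, 0.0704]
tool_rot: [3.141, -0.0, 1.572]
contact_force: [-0.5, 0.3, -3.8]
grip_width: 0.0508
```

```bash
sed -i 's/range(8)/range(24)/' force.py; sleep 0; python3 force.py; python3 - <<'E'
from h import *
im,_=robot.get_image("wrist");cv2.imwrite("pics/w1.png",im[:,:,::-1])
E
```

```text
F mean [-0.079 -0.248 -3.279] sd [0.373 0.402 0.425] z last4 -3.248 eff [-2.4000e-02 -8.6804e+01  4.8910e+00 -9.7500e+00  6.0000e-03  1.1000e-02
 -1.0000e-03] w 0.0505 pos [0.4701 0.1463 0.0697] 5.72
```

View pics/w1.png

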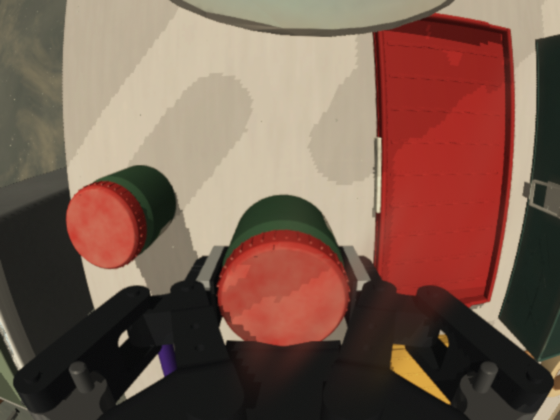

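Jar_green is gripped (at 285,290) and weighs about 335 g (3.28 N), so it goes in the yellow tray.

Request:
{"method": "step_arm", "body": {
  "commands": [
    {"offset":[-0.03,0.02,-0.04],"roll":0,"grip":1},
    {"offset":[-0.09,0.075,-0.04],"roll":0,"grip":1},
    {"offset":[-0.15,0.125,-0.04],"roll":0,"grip":1},
    {"offset":[-0.185,0.155,-0.04],"roll":0,"grip":1},
    {"offset":[-0.2,0.165,-0.04],"roll":0,"grip":1}
  ]
}}

```text
time: 6.4
eef_pos: [0.603, -0.0158, 0.1014]
tool_rot: [3.142, 0.001, 1.57]
contact_force: [-1.2, 1.5, -3.5]
grip_width: 0.0503
```

Request:
{"method": "step_arm", "body": {
  "commands": [
    {"offset":[0,0,0],"roll":0,"grip":1},
    {"offset":[0,0,0.03],"roll":0,"grip":1},
    {"offset":[0,0,0.055],"roll":0,"grip":1},
    {"offset":[0,0,0.07],"roll":0,"grip":1},
    {"offset":[0,0,0.07],"roll":0,"grip":1}
  ]
}}

```text
time: 7.02
eef_pos: [0.6018, -0.0127, 0.0454]
tool_rot: [-3.14, -0.0, 1.573]
contact_force: [0.0, -0.9, -2.5]
grip_width: 0.0506
```

```bash
python3 to.py .602 -.014 .0275;python3 to.py .602 -.014 .0275
```

```text
t 7.025 pos [ 0.6018 -0.0127  0.0454] rpy [-3.14  -0.     1.573] w 0.0506
offset [-0.002  0.     0.022] roll 0.001
t 7.025 pos [ 0.6018 -0.0127  0.0454] rpy [-3.14  -0.     1.573] w 0.0506
offset [-0.002  0.     0.022] roll 0.001
```

Request:
{"method": "step_arm", "body": {
  "commands": [
    {"offset":[0,0,0.008],"roll":0,"grip":1},
    {"offset":[0,0,0.014],"roll":0,"grip":1},
    {"offset":[0,0,0.018],"roll":0,"grip":1},
    {"offset":[0,0,0.021],"roll":0,"grip":1},
    {"offset":[0,0,0.021],"roll":0,"grip":1}
  ]
}}

```text
time: 7.65
eef_pos: [0.6023, -0.0135, 0.0288]
tool_rot: [-3.141, 0.0, 1.572]
contact_force: [0.2, 0.5, -3.1]
grip_width: 0.0504
```

```bash
sed -i 's/range(24)/range(4)/' force.py; python3 force.py
```

```text
F mean [-0.364 -0.381 -3.335] sd [0.393 0.799 0.356] z last4 nan eff [ 7.00000e-03 -1.02341e+02  5.52400e+00 -1.58690e+01  6.00000e-03
 -7.00000e-03  1.00000e-03] w 0.0506 pos [ 0.6024 -0.0135  0.029 ] 7.85force.py:5: RuntimeWarning: Mean of empty slice.
  F=np.array(F);print("F mean",np.round(F.mean(0),3),"sd",np.round(F.std(0),3),"z last4",round(F[4:,2].mean(),3),"eff",np.round(np.mean(T,0),3),"w",round(o["grip_width"],4),"pos",np.round(o["eef_pos"],4),round(o["time"],2))
  ret = ret.dtype.type(ret / rcount)
```

Request:
{"method": "step_arm", "body": {
  "commands": [
    {"offset":[0,0,0.001],"roll":0,"grip":1},
    {"offset":[0,0,0.002],"roll":0,"grip":1},
    {"offset":[0,0,0.003],"roll":0,"grip":1},
    {"offset":[0,0,0.003],"roll":0,"grip":1},
    {"offset":[0,0,0.003],"roll":0,"grip":1}
  ]
}}

```text
time: 8.48
eef_pos: [0.6023, -0.0135, 0.0271]
tool_rot: [3.141, 0.0, 1.572]
contact_force: [-4.5, 0.4, 10.5]
grip_width: 0.0506
```

```bash
sed -i 's/,"z last4",round(F\[4:,2\].mean(),3)//' force.py; python3 force.py
```

```text
F mean [-4.338  0.308 10.761] sd [0.245 0.243 0.645] eff [ 2.0100e-01 -9.5473e+01  5.1870e+00 -1.6068e+01 -2.0000e-02 -1.2720e+00
 -1.6000e-02] w 0.0503 pos [ 0.6024 -0.0135  0.0271] 8.68
```

Request:
{"method": "step_arm", "body": {
  "commands": [
    {"offset":[0,0,0],"roll":0,"grip":-0.7},
    {"offset":[0,0,0],"roll":0,"grip":-0.7},
    {"offset":[0,0,0],"roll":0,"grip":-0.7},
    {"offset":[0,0,-0.04],"roll":0,"grip":-0.7},
    {"offset":[0,0,-0.1],"roll":0,"grip":-0.7}
  ]
}}

```text
time: 9.3
eef_pos: [0.6017, -0.0135, 0.1066]
tool_rot: [-3.139, 0.0, 1.572]
contact_force: [0.5, 1.2, 0.3]
grip_width: 0.0725
```

```bash
python3 to.py .4445 -.0995 .16
```

```text
t 9.3 pos [ 0.6017 -0.0135  0.1066] rpy [-3.139  0.     1.572] w 0.0725
offset [-0.107 -0.197 -0.066] roll 0.001
```

Request:
{"method": "step_arm", "body": {
  "commands": [
    {"offset":[-0.02,-0.03,-0.055],"roll":0,"grip":-0.7},
    {"offset":[-0.06,-0.1,-0.055],"roll":0,"grip":-0.7},
    {"offset":[-0.1,-0.17,-0.055],"roll":0,"grip":-0.7},
    {"offset":[-0.107,-0.197,-0.055],"roll":0,"grip":-0.7},
    {"offset":[-0.107,-0.197,-0.055],"roll":0,"grip":-0.7}
  ]
}}

```text
time: 9.93
eef_pos: [0.4439, -0.1, 0.1509]
tool_rot: [-3.141, 0.0, 1.571]
contact_force: [0.4, 0.4, -0.0]
grip_width: 0.0724
```

```bash
sed -i 's/range(4)/range(12)/' force.py; python3 force.py; python3 to.py .4445 -.0995 .022
```

```text
F mean [ 0.177  0.016 -0.111] sd [0.669 0.485 0.5  ] eff [ 4.4800e-01 -7.5434e+01  3.6030e+00 -1.2506e+01  2.0000e-02 -1.7000e-02
  1.7000e-02] w 0.0725 pos [ 0.445  -0.0993  0.1505] 10.53
t 10.525 pos [ 0.445  -0.0993  0.1505] rpy [-3.141  0.     1.572] w 0.0725
offset [-0.    -0.001  0.161] roll 0.001
```

Request:
{"method": "step_arm", "body": {
  "commands": [
    {"offset":[0,0,0.05],"roll":0,"grip":-0.7},
    {"offset":[0,0,0.1],"roll":0,"grip":-0.7},
    {"offset":[0,0,0.14],"roll":0,"grip":-0.7},
    {"offset":[0,0,0.16],"roll":0,"grip":-0.7},
    {"offset":[0,0,0.16],"roll":0,"grip":-0.7}
  ]
}}

```text
time: 11.15
eef_pos: [0.4444, -0.0993, 0.0218]
tool_rot: [-3.14, -0.0, 1.572]
contact_force: [0.2, 0.5, 0.5]
grip_width: 0.0728
```

Request:
{"method": "step_arm", "body": {
  "commands": [
    {"offset":[0,0,0],"roll":0,"grip":1},
    {"offset":[0,0,0],"roll":0,"grip":1},
    {"offset":[0,0,0],"roll":0,"grip":1},
    {"offset":[0,0,0],"roll":0,"grip":1},
    {"offset":[0,0,0],"roll":0,"grip":1}
  ]
}}

```text
time: 11.78
eef_pos: [0.4452, -0.0994, 0.0235]
tool_rot: [3.14, 0.0, 1.572]
contact_force: [-0.5, -1.0, 9.1]
grip_width: 0.056
```

Request:
{"method": "step_arm", "body": {
  "commands": [
    {"offset":[0,0,-0.01],"roll":0,"grip":1},
    {"offset":[0,0,-0.03],"roll":0,"grip":1},
    {"offset":[0,0,-0.05],"roll":0,"grip":1},
    {"offset":[0,0,-0.06],"roll":0,"grip":1},
    {"offset":[0,0,-0.06],"roll":0,"grip":1}
  ]
}}

```text
time: 12.4
eef_pos: [0.4452, -0.0994, 0.071]
tool_rot: [3.141, 0.0, 1.572]
contact_force: [-0.5, 0.5, -2.0]
grip_width: 0.0556
```

```bash
sed -i 's/range(12)/range(20)/' force.py; python3 force.py; python3 to.py .595 -.077 .1;  python3 to.py .595 -.326 .1
```

```text
F mean [-0.006 -0.109 -1.473] sd [0.563 0.537 0.418] eff [-1.8000e-02 -8.1557e+01  3.1360e+00 -6.7880e+00  5.0000e-03  1.2000e-02
 -0.0000e+00] w 0.056 pos [ 0.4449 -0.0993  0.0705] 13.4
t 13.4 pos [ 0.4449 -0.0993  0.0705] rpy [-3.142  0.     1.572] w 0.056
offset [ 0.028  0.188 -0.037] roll 0.001
t 13.4 pos [ 0.4449 -0.0993  0.0705] rpy [-3.142  0.     1.572] w 0.056
offset [-0.284  0.187 -0.037] roll 0.001
```

Jar_yellow weighs about 145 g, so it goes in the red tray.

Request:
{"method": "step_arm", "body": {
  "commands": [
    {"offset":[0.04,0.02,-0.045],"roll":0,"grip":1},
    {"offset":[0.11,0.063,-0.045],"roll":0,"grip":1},
    {"offset":[0.18,0.104,-0.045],"roll":0,"grip":1},
    {"offset":[0.25,0.144,-0.045],"roll":0,"grip":1},
    {"offset":[0.314,0.181,-0.045],"roll":0,"grip":1}
  ]
}}

```text
time: 14.02
eef_pos: [0.5878, 0.1504, 0.1066]
tool_rot: [-3.142, 0.0, 1.573]
contact_force: [0.3, -1.1, -2.0]
grip_width: 0.0558
```

Request:
{"method": "step_arm", "body": {
  "commands": [
    {"offset":[0,0,0],"roll":0,"grip":1},
    {"offset":[0,0,0.03],"roll":0,"grip":1},
    {"offset":[0,0,0.055],"roll":0,"grip":1},
    {"offset":[0,0,0.07],"roll":0,"grip":1},
    {"offset":[0,0,0.07],"roll":0,"grip":1}
  ]
}}

```text
time: 14.65
eef_pos: [0.5869, 0.1479, 0.0501]
tool_rot: [-3.141, 0.0, 1.572]
contact_force: [-0.4, -0.2, -1.4]
grip_width: 0.0556
```

```bash
python3 to.py .590 .152 .0275
```

```text
t 14.65 pos [0.5869 0.1479 0.0501] rpy [-3.141  0.     1.572] w 0.0556
offset [0.005 0.004 0.028] roll 0.001
```

Request:
{"method": "step_arm", "body": {
  "commands": [
    {"offset":[0,0.003,0.012],"roll":0,"grip":1},
    {"offset":[0,0.003,0.02],"roll":0,"grip":1},
    {"offset":[0,0.003,0.025],"roll":0,"grip":1},
    {"offset":[0,0.003,0.028],"roll":0,"grip":1},
    {"offset":[0,0.003,0.028],"roll":0,"grip":1}
  ]
}}

```text
time: 15.28
eef_pos: [0.5895, 0.1484, 0.0281]
tool_rot: [-3.141, 0.0, 1.572]
contact_force: [-0.2, -1.3, -1.5]
grip_width: 0.0556
```

```bash
sed -i 's/range(20)/range(4)/' force.py; python3 force.py
```

```text
F mean [ 0.308 -0.204 -1.924] sd [0.073 0.041 0.501] eff [ 1.10000e-02 -1.01803e+02  7.16400e+00 -1.57500e+01  9.00000e-03
 -9.00000e-03  2.00000e-03] w 0.0558 pos [0.5896 0.1484 0.0283] 15.47
```

Request:
{"method": "step_arm", "body": {
  "commands": [
    {"offset":[0,0,0.001],"roll":0,"grip":1},
    {"offset":[0,0,0.002],"roll":0,"grip":1},
    {"offset":[0,0,0.002],"roll":0,"grip":1},
    {"offset":[0,0,0.002],"roll":0,"grip":1},
    {"offset":[0,0,0.002],"roll":0,"grip":1}
  ]
}}

```text
time: 16.1
eef_pos: [0.5897, 0.1484, 0.0275]
tool_rot: [3.141, -0.0, 1.572]
contact_force: [-5.5, -0.7, 17.7]
grip_width: 0.0557
```

```bash
python3 force.py
```

```text
F mean [-5.774 -0.547 17.531] sd [0.39  0.212 0.426] eff [ 4.2600e-01 -9.2095e+01  6.5130e+00 -1.5832e+01 -7.9000e-02 -1.7260e+00
 -1.6000e-02] w 0.0558 pos [0.5897 0.1484 0.0275] 16.3
```

Request:
{"method": "step_arm", "body": {
  "commands": [
    {"offset":[0,0,0],"roll":0,"grip":-0.7},
    {"offset":[0,0,0],"roll":0,"grip":-0.7},
    {"offset":[0,0,0],"roll":0,"grip":-0.7},
    {"offset":[0,0,-0.06],"roll":0,"grip":-0.7},
    {"offset":[0,0,-0.13],"roll":0,"grip":-0.7}
  ]
}}

```text
time: 16.92
eef_pos: [0.5891, 0.1482, 0.1312]
tool_rot: [-3.14, 0.001, 1.572]
contact_force: [0.7, 0.3, 1.4]
grip_width: 0.0726
```

```bash
python3 to.py .435 -.291 .17
```

```text
t 16.925 pos [0.5891 0.1482 0.1312] rpy [-3.140e+00  1.000e-03  1.572e+00] w 0.0726
offset [-0.549 -0.194 -0.048] roll 0.001
```

Request:
{"method": "step_arm", "body": {
  "commands": [
    {"offset":[-0.07,-0.025,-0.048],"roll":0,"grip":-0.7},
    {"offset":[-0.14,-0.05,-0.048],"roll":0,"grip":-0.7},
    {"offset":[-0.21,-0.075,-0.048],"roll":0,"grip":-0.7},
    {"offset":[-0.28,-0.1,-0.048],"roll":0,"grip":-0.7},
    {"offset":[-0.35,-0.125,-0.048],"roll":0,"grip":-0.7}
  ]
}}

```text
time: 17.55
eef_pos: [0.4892, -0.1335, 0.1691]
tool_rot: [3.141, 0.0, 1.572]
contact_force: [0.6, -0.5, 0.6]
grip_width: 0.073
```

```bash
python3 to.py .435 -.291 .17
```

```text
t 17.55 pos [ 0.4892 -0.1335  0.1691] rpy [3.141 0.    1.572] w 0.073
offset [-0.197 -0.068 -0.001] roll 0.001
```

Request:
{"method": "step_arm", "body": {
  "commands": [
    {"offset":[-0.07,-0.025,0],"roll":0,"grip":-0.7},
    {"offset":[-0.13,-0.046,0],"roll":0,"grip":-0.7},
    {"offset":[-0.18,-0.062,0],"roll":0,"grip":-0.7},
    {"offset":[-0.198,-0.068,0],"roll":0,"grip":-0.7},
    {"offset":[-0.198,-0.068,0],"roll":0,"grip":-0.7}
  ]
}}

```text
time: 18.18
eef_pos: [0.4357, -0.2904, 0.1688]
tool_rot: [-3.142, -0.0, 1.571]
contact_force: [0.7, 1.2, -0.4]
grip_width: 0.0727
```

```bash
python3 force.py; python3 to.py .4353 -.291 .022; python3 - <<'E'
from h import *
im,_=robot.get_image("wrist");cv2.imwrite("pics/w2.png",im[:,:,::-1])
E
```

```text
F mean [-0.119  0.714 -0.126] sd [0.532 0.786 0.457] eff [ 2.0510e+00 -8.3168e+01  4.6780e+00 -1.7987e+01  7.6000e-02  6.0000e-03
  5.8000e-02] w 0.0723 pos [ 0.4365 -0.2889  0.1689] 18.38
t 18.375 pos [ 0.4365 -0.2889  0.1689] rpy [ 3.141 -0.     1.574] w 0.0723
offset [-0.003 -0.002  0.184] roll 0.002
```

View pics/w2.png

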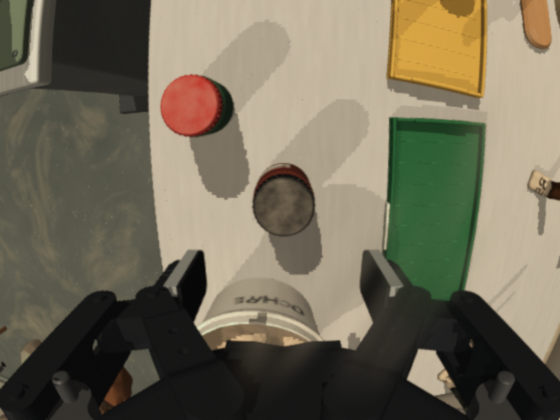

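The black-capped brown jar (284,200) is centred between the fingers and clear of the pot (265,320). I'll go down for it.

Request:
{"method": "step_arm", "body": {
  "commands": [
    {"offset":[-0.003,-0.001,0.05],"roll":0,"grip":-0.7},
    {"offset":[-0.003,-0.001,0.1],"roll":0,"grip":-0.7},
    {"offset":[-0.003,-0.001,0.15],"roll":0,"grip":-0.7},
    {"offset":[-0.003,-0.001,0.183],"roll":0,"grip":-0.7},
    {"offset":[-0.003,-0.001,0.183],"roll":0,"grip":-0.7}
  ]
}}

```text
time: 19.05
eef_pos: [0.4347, -0.2917, 0.0214]
tool_rot: [-3.139, -0.001, 1.573]
contact_force: [0.1, 0.6, -0.1]
grip_width: 0.0727
```

Request:
{"method": "step_arm", "body": {
  "commands": [
    {"offset":[0,0,0],"roll":0,"grip":1},
    {"offset":[0,0,0],"roll":0,"grip":1},
    {"offset":[0,0,0],"roll":0,"grip":1},
    {"offset":[0,0,0],"roll":0,"grip":1},
    {"offset":[0,0,0],"roll":0,"grip":1}
  ]
}}

```text
time: 19.68
eef_pos: [0.4357, -0.2927, 0.0241]
tool_rot: [3.14, 0.001, 1.573]
contact_force: [-0.7, 2.0, 6.4]
grip_width: 0.0507
```

Request:
{"method": "step_arm", "body": {
  "commands": [
    {"offset":[0,0,-0.01],"roll":0,"grip":1},
    {"offset":[0,0,-0.03],"roll":0,"grip":1},
    {"offset":[0,0,-0.05],"roll":0,"grip":1},
    {"offset":[0,0,-0.06],"roll":0,"grip":1},
    {"offset":[0,0,-0.06],"roll":0,"grip":1}
  ]
}}

```text
time: 20.3
eef_pos: [0.4353, -0.2928, 0.0712]
tool_rot: [3.141, 0.001, 1.572]
contact_force: [-0.5, 0.1, -3.5]
grip_width: 0.0503
```

```bash
sed -i 's/range(4)/range(20)/' force.py; python3 force.py; python3 to.py .594 -.30 .107;python3 to.py .599 -.077 .107
```

```text
F mean [ 0.034 -0.017 -2.736] sd [0.59  0.412 0.498] eff [-1.2000e-02 -9.0567e+01  4.0350e+00 -1.2289e+01  8.0000e-03  1.6000e-02
 -1.0000e-03] w 0.0504 pos [ 0.435  -0.2927  0.0706] 21.3
t 21.3 pos [ 0.435  -0.2927  0.0706] rpy [3.142 0.    1.572] w 0.0504
offset [-0.009  0.199 -0.046] roll 0.001
t 21.3 pos [ 0.435  -0.2927  0.0706] rpy [3.142 0.    1.572] w 0.0504
offset [ 0.269  0.205 -0.046] roll 0.001
```

Jar_brown weighs about 270 g. It goes in the red tray, beside the yellow jar.

Request:
{"method": "step_arm", "body": {
  "commands": [
    {"offset":[0.02,0.006,-0.06],"roll":0,"grip":1},
    {"offset":[0.08,0.024,-0.1],"roll":0,"grip":1},
    {"offset":[0.15,0.045,-0.1],"roll":0,"grip":1},
    {"offset":[0.22,0.066,-0.1],"roll":0,"grip":1},
    {"offset":[0.29,0.087,-0.1],"roll":0,"grip":1}
  ]
}}

```text
time: 21.92
eef_pos: [0.5047, -0.0587, 0.1507]
tool_rot: [3.141, 0.0, 1.572]
contact_force: [1.0, -0.4, -2.6]
grip_width: 0.0504
```

Request:
{"method": "step_arm", "body": {
  "commands": [
    {"offset":[0.07,0.021,0],"roll":0,"grip":1},
    {"offset":[0.14,0.042,0],"roll":0,"grip":1},
    {"offset":[0.21,0.063,0],"roll":0,"grip":1},
    {"offset":[0.28,0.084,0],"roll":0,"grip":1},
    {"offset":[0.32,0.096,0],"roll":0,"grip":1}
  ]
}}

```text
time: 22.55
eef_pos: [0.5806, 0.1989, 0.1502]
tool_rot: [-3.141, -0.001, 1.575]
contact_force: [0.1, -1.5, -2.7]
grip_width: 0.0507
```

```bash
sed -i 's/range(20)/range(16)/' force.py; python3 force.py; python3 to.py .586 .21 .03; python3 - <<'E'
from h import *
im,_=robot.get_image("wrist");cv2.imwrite("pics/w3.png",im[:,:,::-1])
E
```

```text
F mean [ 0.005  0.492 -2.923] sd [0.498 1.906 0.551] eff [ 2.9000e-01 -9.8429e+01  8.9620e+00 -2.1683e+01  5.7000e-02  6.6000e-02
 -5.9000e-02] w 0.0505 pos [0.5807 0.1955 0.1505] 23.35
t 23.35 pos [0.5807 0.1955 0.1505] rpy [-3.142  0.     1.572] w 0.0505
offset [0.018 0.007 0.151] roll 0.001
```

View pics/w3.png

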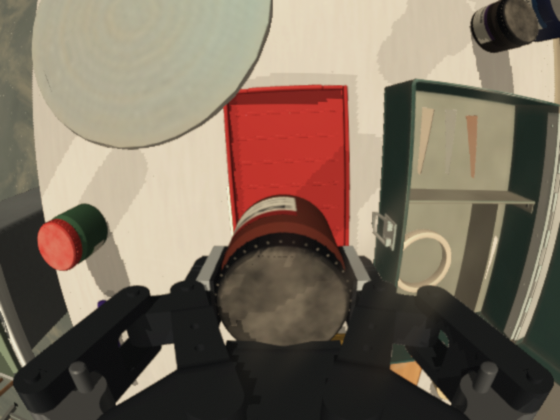

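```bash
python3 - <<'E'
from h import *
d=np.load("top_d.npy");W=cloud("top",d);k=(abs(W[...,2]-.096)<.01)&(W[...,1]>.15)&(W[...,0]<.62)
p=W[k];print(p[:,0].min(),p[:,0].max(),p[:,1].min(),p[:,1].max())
for x in np.arange(.46,.6,.02):
    q=p[abs(p[:,0]-x)<.006]; print(round(x,2),len(q) and round(q[:,1].min(),3))
robot.get_image("top")
im,d=robot.get_image("top");W=cloud("top",d)
for c,h in [((.59,.148),.08),((.602,-.0135),.07)]:
    q=W[(abs(W[...,2]-h)<.006)&(np.hypot(W[...,0]-c[0],W[...,1]-c[1])<.06)]
    if len(q): print(c,len(q),np.round((q.max(0)+q.min(0))/2,4))
E
```

```text
0.38504960576032865 0.5733261348706109 0.24293593376716238 0.4318715014110373
0.46 0.246
0.48 0.243
0.5 0.246
0.52 0.252
0.54 0.262
0.56 0.282
0.58 0
(0.59, 0.148) 488 [0.5885 0.1479 0.0799]
(0.602, -0.0135) 403 [ 0.6004 -0.0135  0.07  ]
```

Request:
{"method": "step_arm", "body": {
  "commands": [
    {"offset":[0.018,0.006,0],"roll":0,"grip":1},
    {"offset":[0.018,0.006,0.04],"roll":0,"grip":1},
    {"offset":[0.018,0.006,0.08],"roll":0,"grip":1},
    {"offset":[0.018,0.006,0.115],"roll":0,"grip":1},
    {"offset":[0.018,0.006,0.125],"roll":0,"grip":1}
  ]
}}

```text
time: 24.12
eef_pos: [0.5849, 0.2098, 0.0492]
tool_rot: [-3.14, 0.001, 1.572]
contact_force: [-0.9, -0.1, -2.5]
grip_width: 0.0503
```

```bash
sed -i 's/range(16)/range(4)/' force.py; python3 force.py; python3 to.py .586 .21 .028
```

```text
F mean [-0.161 -0.395 -2.903] sd [0.128 0.542 0.596] eff [ 6.90000e-02 -1.02783e+02  8.40500e+00 -1.76410e+01 -2.20000e-02
 -1.50000e-01  2.60000e-02] w 0.0503 pos [0.586  0.2101 0.0515] 24.32
t 24.325 pos [0.586  0.2101 0.0515] rpy [ 3.14  -0.     1.572] w 0.0503
offset [-0.     0.     0.029] roll 0.001
```

Request:
{"method": "step_arm", "body": {
  "commands": [
    {"offset":[0,0,0.012],"roll":0,"grip":1},
    {"offset":[0,0,0.021],"roll":0,"grip":1},
    {"offset":[0,0,0.026],"roll":0,"grip":1},
    {"offset":[0,0,0.029],"roll":0,"grip":1},
    {"offset":[0,0,0.03],"roll":0,"grip":1}
  ]
}}

```text
time: 24.95
eef_pos: [0.5854, 0.21, 0.0281]
tool_rot: [-3.141, -0.0, 1.572]
contact_force: [-14.3, -2.8, 38.4]
grip_width: 0.0504
```

```bash
python3 force.py
```

```text
F mean [-11.48   -2.692  28.681] sd [0.211 0.374 0.572] eff [ 7.9600e-01 -8.8344e+01  7.2020e+00 -1.7891e+01 -2.6600e-01 -3.5420e+00
 -2.8000e-02] w 0.0504 pos [0.5854 0.21   0.0281] 25.15
```

In firm contact at 29 N, so I'll raise it slightly and release.

Request:
{"method": "step_arm", "body": {
  "commands": [
    {"offset":[0,0,-0.001],"roll":0,"grip":1},
    {"offset":[0,0,-0.001],"roll":0,"grip":1},
    {"offset":[0,0,-0.001],"roll":0,"grip":-0.7},
    {"offset":[0,0,-0.001],"roll":0,"grip":-0.7},
    {"offset":[0,0,-0.001],"roll":0,"grip":-0.7}
  ]
}}

```text
time: 25.78
eef_pos: [0.5855, 0.21, 0.0273]
tool_rot: [3.142, 0.0, 1.572]
contact_force: [0.2, -0.5, -0.2]
grip_width: 0.0726
```

Request:
{"method": "step_arm", "body": {
  "commands": [
    {"offset":[0,0,0],"roll":0,"grip":-0.7},
    {"offset":[0,0,-0.05],"roll":0,"grip":-0.7},
    {"offset":[0,0,-0.1],"roll":0,"grip":-0.7},
    {"offset":[0,0,-0.16],"roll":0,"grip":-0.7},
    {"offset":[0,0,-0.22],"roll":0,"grip":-0.7}
  ]
}}

```text
time: 26.4
eef_pos: [0.5854, 0.2099, 0.2049]
tool_rot: [3.142, 0.0, 1.572]
contact_force: [0.1, 0.2, 0.2]
grip_width: 0.0727
```

Request:
{"method": "step_arm", "body": {
  "commands": [
    {"offset":[0,-0.05,-0.02],"roll":0,"grip":-0.7},
    {"offset":[0,-0.1,-0.02],"roll":0,"grip":-0.7},
    {"offset":[0,-0.15,-0.02],"roll":0,"grip":-0.7},
    {"offset":[0,-0.15,-0.02],"roll":0,"grip":-0.7},
    {"offset":[0,-0.15,-0.02],"roll":0,"grip":-0.7}
  ]
}}

```text
time: 27.02
eef_pos: [0.4661, 0.2099, 0.2195]
tool_rot: [3.141, -0.0, 1.572]
contact_force: [0.7, 0.6, -0.2]
grip_width: 0.0728
```

```bash
sed -i 's/range(4)/range(12)/' force.py; python3 force.py; python3 - <<'E'
from h import *
im,d=robot.get_image("top");W=cloud("top",d)
cv2.imwrite("pics/end.png",cv2.resize(im[90:340,110:480,::-1],None,fx=2.15,fy=2.15,interpolation=cv2.INTER_CUBIC))
for n,c,h in [("yellow",(.589,.148),.08),("green",(.601,-.0135),.07),("brown",(.585,.21),.074)]:
    q=W[(abs(W[...,2]-h)<.005)&(np.hypot(W[...,0]-c[0],W[...,1]-c[1])<.032)]
    if len(q): print(n,len(q),np.round((q.max(0)+q.min(0))/2,4),"z",np.round(np.percentile(q[:,2],[10,50,90]),4))
E
```

```text
F mean [ 0.072 -0.289 -0.093] sd [0.336 0.584 0.512] eff [-1.0100e-01 -7.8427e+01  7.2270e+00 -1.9935e+01  1.5000e-02  5.0000e-03
  1.0000e-03] w 0.073 pos [0.4655 0.2098 0.2193] 27.62
yellow 486 [0.5883 0.1476 0.08  ] z [0.0773 0.08   0.0828]
green 400 [ 0.6002 -0.0134  0.0699] z [0.0676 0.0701 0.0728]
brown 395 [0.5839 0.2099 0.0739] z [0.0718 0.0742 0.0764]
```

View pics/end.png

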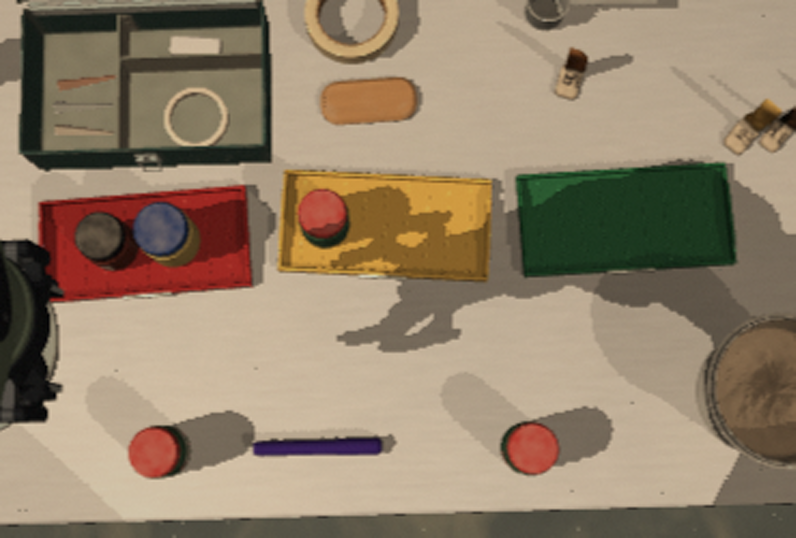

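The picture shows the black-capped brown jar (103,238) and the blue-capped yellow jar (165,232) upright in the red tray. The red-capped green jar (325,213) is in the yellow tray, and the marker, rib and look-alike jars are where they were.

```bash
python3 -c "
from station import robot
print(robot.hand_in())"
```

```text
the job is handed in; nothing more can be done
None
```

All three jars are weighed and stand in trays, and the job is handed in at about 28 s of the 72 s allowed. The hand-in gave no verdict.

| Jar | Wrist load | Mass, zero error removed | Tray |
|---|---|---|---|
| jar_green | 3.3 N | about 325 g | yellow |
| jar_yellow | 1.5 N | about 140 g | red |
| jar_brown | 2.7 to 2.9 N | about 280 g | red |

- **Which green jar:** I took the one at (186,253) in the top picture. It was 0.49 m from the base, against 0.40 and 0.42 m for the two look-alikes.
- **Weighing:** The wrist force is noisy, about 0.5 N per reading, so I averaged 20 to 36 readings per jar. Unloaded it read about -0.1 N. Jar_brown's two averages differed by 0.2 N. Jar_green and jar_brown both lie within 50 g of the 300 g limit, where either tray is allowed.
- **Final check:** Depth from the top camera puts each cap top 4 mm above its bench height, so the jars stand on the tray floors. All are within about 12 mm across and 65 mm along of the tray centres, with the gripper open and clear.
- **Rest of the bench:** The marker, wooden rib and look-alike jars showed no movement in the last picture. I did not check the test tile separately; the network never found it from above, and the arm stayed clear of the area behind the trays.
- **Least gentle moment:** Jar_brown was pressed into its tray with about 38 N at most, against the 120 N limit. I eased it before release.

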